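Put the washed tube rack back together and lock it

ROBOT

A 6-joint arm with a two-finger parallel gripper is mounted at the origin on a cart in front of the work surface, level with it; the furniture and walls round the work are solid. World frame = base frame: x ahead of the robot, y to its left, z up, the work surface at z = 0. Lengths are in m, angles in rad, forces in N, time in s.
With the tool pointing down it reaches from about 0.425 to 0.95 m from the base axis. Payload 14.7 kg.
Tool frame: the origin (TCP) lies midway between the tips of the shut fingers; the grasp point (between the pads) lies 19 mm behind it; z points along the fingers, y is the direction in which the jaws open and shut (so a half turn about z gives the same grasp; the last joint's range is limited). The gripper opens to 85 mm and grips with 20 to 120 N. Pads are 22 mm wide; open, the fingers measure 114 mm over their backs; the gripper's body (76 mm by 85 mm) begins 54 mm behind the grasp point. The pads swing forward as they close: fully open they stand 13 mm farther back than shut.
Start: joints at [1.214, 0.48, 1.596, -0, 1.065, -0.047], TCP at [0.198, 0.619, 0.231] pointing down, gripper open.
Joint ranges: [-2.75, 2.75], [-0.82, 2.05], [0.23, 2.67], [-1.56, 4.7], [0.09, 2.69], [-2.92, 2.92]. Speed limits (rad/s): [1.89, 1.89, 2.39, 3.01, 3.01, 3.01].

INTERFACE

Orientations are given as a rotation vector (axis times angle).
In Python, from bench import robot, vision gives the robot as it stands. The module is installed in compiled form; this text tells all that it offers.
- The arm moves only by the tool move_arm, never from a script. Its argument "increments" is a list of rows, each an object of numbers: "dx", "dy", "dz": the shift along the tool's x, y, z in mm; "spin": the turn about the tool's z in degrees. In form: [{"dx": .., "dy": .., "dz": .., "spin": ..}, ...]. A call has 1 to 20 rows; each row is the pose to reach, as a shift and turn from the pose commanded when the call began, along the tool's axes at that moment; what a row does not reach only later rows make up. A row lasts 1/10 s, in which the tool goes at most 50 mm and 8.59 degrees, less where a joint would pass 70% of its speed; a pose out of reach is approached as far as the arm can. A call with a gripper value outside its range is refused whole. "jaw" is the finger opening in mm, from 0 to 85.4, set as the call begins (left out, the last holds). The fingers move at their own pace and stop on an object; "squeeze" is the grip in N (left out, the last holds). Time passes only in rows, so rows that repeat a pose let the fingers close. It gives the time, the measured TCP pose, the force and the opening at its end, in the units of the state.
- robot.get_state(): the state, without advancing time (a new reading comes with each control period).
- vision.read_camera(name): name is "scene" or "top"; returns the picture (420x560x3 uint8, red, green, blue); there is no depth.
- vision.get_calibration(name): a dict with "intrinsics" (3x3 intrinsics, pixels), "cam_to_world" (4x4, takes a point from camera to world coordinates). Camera axes: x right, y down, z forward; pixel columns grow to the right and rows downward; lengths in m; the calibration is good to about 2 mm. A picture is of the moment at which its call begins. get_calibration takes no time and is no camera call.
- robot.finish_job(): hands the job in, once; it reports no verdict.
The state is a dict: "t": time; "joint_positions": joint angles; "joint_vel": joint speeds; "tau": joint torques, N m; "position": TCP position; "ee_rot": TCP orientation; "wrist_force": force on the tool from outside, world axes, zero at the start; "wrist_torque": the same for the moment, N m; "finger_gap": finger opening in m.
Only numpy, scipy, OpenCV 4.12 (cv2) and the standard library are available. Lean on these libraries where they do the work, as an engineer would, in place of code of your own. Each camera call takes 0.05 s, during which the arm holds its last target. There are 200 camera calls.

TASK

The washed tube rack has to go back together: carry the ivory grid by its handle, lower it over all four posts of the rack base onto their lower shoulders, and let go. Then lower the blue grid with the large ends of its keyholes over the four post heads onto the upper shoulders, let go of it so that it lies flat, and push it sideways until it is fully home and locked under the heads. Lower both grids rather than dropping them, and leave the green bottle, the tape roll, the pen and the gauze packet where they are.

Things in the scene. Friction and masses are not known exactly. Their poses are not given: they have to be found in the camera images.
- rack_base: Rack base: ivory plate 184 x 104 mm, long side = its x axis, top at 12 mm, on rubber feet, fixed to the trolley. Origin: centre of its underside, at table height; z up. Four like metal posts at x = +-64, y = +-26 mm. Post, heights above the origin: grey sleeve 29 mm across up to the lower shoulder at 24; shaft 22 mm across up to the upper shoulder at 66; neck 6 mm up to 74; head 12 mm up to 80.
- post_head (a point): Top of the post head at x = +64, y = +26 mm of the base, 80 mm above the table; axes as the base. The head is flat-topped with a 2 mm bevel, the shaft's upper rim bevelled by 1.5 mm.
- spacer_grid: Ivory spacer grid, loose, about 120 g: plate 166 x 92 x 5 mm, long side = its x axis, with eight 17 mm tube holes and four round 25 mm post holes at x = +-64, y = +-26 mm. Origin: centre of its underside; z up. Starts flat on the table, handle up. Seated, its origin is 24 mm above the base's, centred, long sides parallel (turned half round does as well).
- spacer_handle (a point): Middle of the handle bar of the ivory grid, 32.5 mm above the grid's underside, over its centre; axes as the grid. The bar is 48 mm long along x, 10 mm thick in y (grip it so), 13 mm high, on two 8 mm legs at x = +-20 mm.
- locking_grid: Blue locking grid, loose, about 130 g: plate 166 x 104 x 5 mm, long side = its x axis, with eight 17 mm tube holes and four keyholes. Origin: centre of its underside; z up. Starts flat on the table, handle up. It goes down with its centre 12 mm to the base's -y side, axes parallel, origin 66 mm above the base's, and is then pushed 12 mm towards +y; locked, it is centred on the base.
- keyhole (a point): Centre, at the underside, of the large end of one keyhole of the blue grid: a 16 mm square at grid x = +64, y = +38 mm (the others: x = -64; y = -14 mm). From each large end an 8 mm wide slot runs 12 mm towards the grid's -y; home, the post necks meet the slot ends (x = +-64, y = +-26 mm). Under the heads the grid has 3 mm of play in height.
- locking_handle (a point): Middle of the handle bar of the blue grid, 32.5 mm above the grid's underside, over its centre; same handle and axes as on the ivory grid.
- push_edge (a point): Middle of the outer face of the raised edge along the -y side of the blue grid, at grid y = -52 mm, 11 mm above its underside. The edge is 90 mm long, 4 mm thick, its top 16 mm above the underside. Push it towards the grid's +y (an ivory arrowhead near the far side points that way); sliding takes about 1 N until it meets the stop.
- bottle_green: Green conical antiseptic bottle, 64 mm across, 160 mm tall, standing at the back of the trolley; origin at the centre of its foot. Bystander.
- tape_roll: Roll of white paper tape lying flat, 48 mm across, 25 mm high; origin at the centre of its underside. Bystander.
- pen_blue: White pen with a light blue cap lying on its side, 138 mm long (its y axis), 12 mm wide; origin at the centre of its underside. Bystander.
- gauze_pack: Flat gauze packet, 62 x 63 x 8 mm; origin at the centre of its underside. Bystander.

How it is judged:
On the way, in this order (a step that is already met when the one before it is completed fails the run):
1. the ivory grid lies flat on the four lower shoulders and is let go (horizontal distance between spacer_grid and rack_base below 0.004 m and z of spacer_grid in the frame of rack_base between 0.0215 and 0.0265 m and angle between spacer_grid's own z axis and vertical below 0.03 rad and angle between the x axis of spacer_grid and the x axis of rack_base, either way round below 0.06 rad and contact force between the fingers and spacer_grid below 0.05 N), for 0.2 s.
2. the blue grid lies flat on the four upper shoulders, not yet locked, and is let go (horizontal distance between spacer_grid and rack_base below 0.004 m and z of spacer_grid in the frame of rack_base between 0.0215 and 0.0265 m and angle between each of spacer_grid, locking_grid's own z axis and vertical below 0.03 rad and angle between the x axis of each of spacer_grid, locking_grid and the x axis of rack_base, either way round below 0.06 rad and z of locking_grid in the frame of rack_base between 0.0635 and 0.0685 m and x of locking_grid in the frame of rack_base between -0.004 and 0.004 m and (y of locking_grid in the frame of rack_base below -0.008 m or y of locking_grid in the frame of rack_base above 0.008 m) and contact force between the fingers and locking_grid below 0.05 N), for 0.2 s.
3. the blue grid is pushed home under the heads (horizontal distance between spacer_grid and rack_base below 0.004 m and z of spacer_grid in the frame of rack_base between 0.0215 and 0.0265 m and angle between each of spacer_grid, locking_grid's own z axis and vertical below 0.03 rad and angle between the x axis of each of spacer_grid, locking_grid and the x axis of rack_base, either way round below 0.06 rad and z of locking_grid in the frame of rack_base between 0.0635 and 0.0685 m and x of locking_grid in the frame of rack_base between -0.004 and 0.004 m and y of locking_grid in the frame of rack_base between -0.003 and 0.003 m), for 0.2 s.
At the end, for the whole second after the job is handed in: Both grids at rest, flat (0.03 rad) and parallel to the base (0.06 rad), at shoulder height (within 2.5 mm): the ivory one on the lower shoulders, centred on the base within 4 mm; the blue one on the upper shoulders, pushed home: centred within 4 mm along and 3 mm across the base, under all heads (all of step 3 and linear speed of each of spacer_grid, locking_grid below 0.02 m/s); the robot touches nothing.
It fails at once if a grid is dropped or thrown onto the posts (faster than 0.5 m/s there) ((horizontal distance between spacer_grid and rack_base below 0.03 m and z of spacer_grid in the frame of rack_base below 0.1 m and linear speed of spacer_grid above 0.5 m/s) or (horizontal distance between locking_grid and rack_base below 0.03 m and z of locking_grid in the frame of rack_base below 0.1 m and linear speed of locking_grid above 0.5 m/s)).
It fails at once if the bottle, tape roll, pen or gauze packet is moved by more than 25 mm (distance of any of bottle_green, tape_roll, pen_blue, gauze_pack from where it was at the start of the episode above 0.025 m).
It also fails if it takes over 72 s, if anything falls off the work surface, if the arm or the gripper's body presses on something with over 40 N, if the wrist force passes 120 N, or if a joint passes its speed limit or range.

## Working session

There is one attempt and no reset: what is moved stays moved. The work goes in short steps, Python scripts to look and compute and a tool call to move; the robot and the scene stay as the last step left them, time stands still between calls to the robot, and variables do not carry over. Pictures are saved under pics/ and viewed, about 8 in all and at most 12, crops included, and the job is handed in when it is done.

Besides the shell and the picture viewer there is one more tool, called after "Call:" by a JSON object that holds its "method" and its "body". move_arm: Moves the arm, as the interface text tells. Its arguments: {"type":"object","properties":{"increments":{"type":"array"},"jaw":{"type":"number"},"squeeze":{"type":"number"}},"required":["increments"]}

```bash
mkdir -p pics; python3 - <<'E'
from bench import robot, vision
import cv2, numpy as np
np.set_printoptions(precision=4,suppress=True)
print(robot.get_state())
for n in ("scene","top"):
    cv2.imwrite(f"pics/{n}0.png",vision.read_camera(n)[:,:,::-1])
    c=vision.get_calibration(n);print(n,np.array(c["intrinsics"]),np.array(c["cam_to_world"]))
E
```

```text
{'t': 0.0, 'joint_positions': array([ 1.2144,  0.4808,  1.5969, -0.    ,  1.0651, -0.0467]), 'joint_vel': array([ 0.0002, -0.0012,  0.0013,  0.0005, -0.0006, -0.0004]), 'tau': array([  0.0004, -95.0662, -43.0179,  -0.0001,   0.0127,   0.    ]), 'position': array([0.198 , 0.6187, 0.2307]), 'ee_rot': array([-0.4845, -3.1038,  0.0019]), 'wrist_force': array([-0.1681,  0.0351, -0.0458]), 'wrist_torque': array([-0.0282,  0.0462, -0.0124]), 'finger_gap': 0.08557602148499617}
scene [[527.7287   0.     287.1526]
 [  0.     527.7287 208.7752]
 [  0.       0.       1.    ]] [[ 0.9035 -0.1726  0.3923 -0.1305]
 [-0.4286 -0.3738  0.8226 -1.3058]
 [ 0.0046 -0.9113 -0.4117  0.7725]
 [ 0.      0.      0.      1.    ]]
top [[434.0145   0.     279.8757]
 [  0.     434.0145 205.9757]
 [  0.       0.       1.    ]] [[ 0.0004 -0.9806  0.1961  0.3209]
 [-0.9999  0.0018  0.0114  0.0437]
 [-0.0116 -0.1961 -0.9805  1.1248]
 [ 0.      0.      0.      1.    ]]
```

View pics/top0.png

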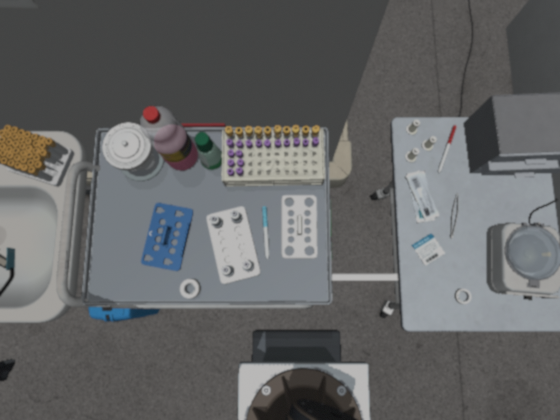

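View pics/scene0.png

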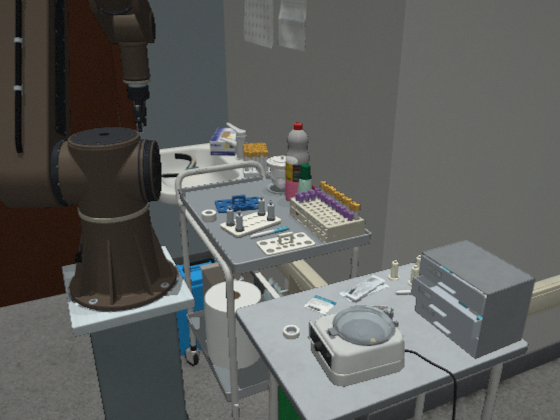

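The top view shows the blue grid at about (167,237), the rack base at about (232,244) and the ivory grid at about (299,226). The pen is between the base and the ivory grid, the tape roll is at (189,288) and the green bottle is at (207,152). I'll zoom in for precise features.

```bash
python3 - <<'E'
import cv2
im=cv2.imread("pics/top0.png")[190:295,135:330]
cv2.imwrite("pics/crop0.png",cv2.resize(im,None,fx=4,fy=4,interpolation=cv2.INTER_CUBIC))
E
```

```text
(no output)
```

View pics/crop0.png

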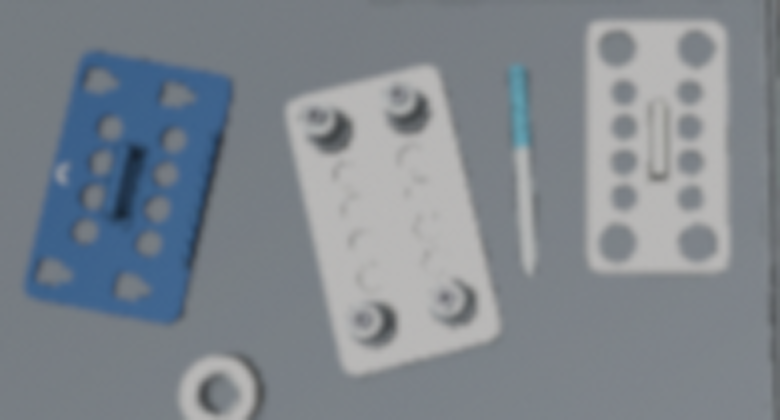

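```bash
cat > h.py <<'E'
from bench import robot, vision
import cv2, numpy as np
from scipy.optimize import least_squares
from scipy.spatial.transform import Rotation as Ro
np.set_printoptions(precision=4,suppress=True)
def proj(n,P):
    c=vision.get_calibration(n);T=np.linalg.inv(np.array(c["cam_to_world"]))
    q=(T[:3,:3]@np.asarray(P).T).T+T[:3,3]; q=q@np.array(c["intrinsics"]).T
    return q[:,:2]/q[:,2:]
def unproj(n,uv,z):
    c=vision.get_calibration(n);T=np.array(c["cam_to_world"])
    d=T[:3,:3]@np.linalg.solve(np.array(c["intrinsics"]),[uv[0],uv[1],1])
    return T[:3,3]+d*(z-T[2,3])/d[2]
def place(p,L):  # L local pts, p x,y,z,yaw
    c,s=np.cos(p[3]),np.sin(p[3]);L=np.asarray(L,float)
    return np.c_[p[0]+c*L[:,0]-s*L[:,1],p[1]+s*L[:,0]+c*L[:,1],p[2]+L[:,2]]
def box(lx,ly,z0,z1):
    r=0.005;P=[]
    for sx in(-1,1):
        for sy in(-1,1):
            for a in np.linspace(0,np.pi/2,5):
                for z in(z0,z1):P.append([sx*(lx/2-r+r*np.cos(a)),sy*(ly/2-r+r*np.sin(a)),z])
    return np.array(P)
def hullmom(uv):
    h=cv2.convexHull(uv.astype(np.float32)); m=cv2.moments(h)
    return np.array([m['m10']/m['m00'],m['m01']/m['m00']]),.5*np.arctan2(2*m['mu11'],m['mu20']-m['mu02']),m['m00']
def blob(img,roi,kind,K=8):
    x0,y0,x1,y1=roi;c=cv2.resize(img[y0:y1,x0:x1].astype(np.float32),None,fx=K,fy=K,interpolation=cv2.INTER_LINEAR)
    f=c.max(2) if kind=='w' else c[...,2]-c[...,0]
    th,_=cv2.threshold(np.clip(f,0,255).astype(np.uint8),0,255,cv2.THRESH_OTSU)
    if kind=='w': th=(np.median(f[f>th])+np.median(f[f<=th]))/2
    cs,_=cv2.findContours((f>th).astype(np.uint8),cv2.RETR_EXTERNAL,cv2.CHAIN_APPROX_NONE)
    b=max(cs,key=cv2.contourArea)[:,0]
    return (b+.5)/K-.5+[x0,y0]
def fit(n,b,L,p0,z):
    c,a,A=hullmom(b)
    def r(q):
        c2,a2,A2=hullmom(proj(n,place([q[0],q[1],z,q[2]],L)))
        d=a-a2; d=(d+np.pi/2)%np.pi-np.pi/2
        return np.r_[c-c2,d*50]
    s=least_squares(r,p0,x_scale=[.1,.1,.1],diff_step=1e-3)
    return s.x,s.cost,A/hullmom(proj(n,place([s.x[0],s.x[1],z,s.x[2]],L)))[2]
def delta(p,yaw):
    """tool-frame mm/deg to TCP pos p with tool y along world angle yaw (mod pi)"""
    s=robot.get_state();R=Ro.from_rotvec(s["ee_rot"]).as_matrix()
    d=R.T@(np.array(p)-s["position"])*1000
    cur=np.arctan2(R[1,1],R[0,1]);e=(yaw-cur+np.pi/2)%np.pi-np.pi/2
    print("pos",s["position"],"tool y yaw",cur,"F",s["wrist_force"],"M",s["wrist_torque"],"gap",s["finger_gap"],"t",s["t"],"j6",s["joint_positions"][5])
    print("dx,dy,dz",d,"spin",np.degrees(-e))
E
python3 - <<'E'
from h import *
im=vision.read_camera("top")
for nm,roi,k,L,p0 in[("ivory",(275,188,326,265),'w',box(.166,.092,0,.005),[.45,0,0]),("base",(200,200,261,290),'w',box(.184,.104,.005,.012),[.45,.15,.24]),("blue",(136,195,197,277),'b',box(.166,.104,0,.005),[.45,.3,-.2])]:
    b=blob(im,roi,k);print(nm,fit("top",b,L,p0,0),cv2.minAreaRect(b.astype(np.float32)))
E
```

```text
ivory (array([0.4927, 0.007 , 0.0015]), np.float64(3.3148783750764264e-11), 0.9911442659676272) ((299.1874694824219, 226.125), (35.74999237060547, 62.87499237060547), 0.0)
base (array([0.4444, 0.1792, 0.2481]), np.float64(2.598415172357711e-11), 0.9852541836625085) ((232.33518981933594, 244.47361755371094), (71.3924789428711, 40.9265251159668), 76.62324523925781)
blue (array([ 0.4662,  0.3517, -0.1852]), np.float64(4.000846034902305e-12), 0.9882051665850441) ((166.5614776611328, 236.2066192626953), (40.02810287475586, 65.19010162353516), 12.958948135375977)
```

```bash
cat >> h.py <<'E'
def fit2(n,b,L,p0,z):
    h=cv2.convexHull(b.astype(np.float32))[:,0]; hc=np.r_[h,h[:1]]
    s=np.r_[0,np.cumsum(np.linalg.norm(np.diff(hc,axis=0),axis=1))];t=np.linspace(0,s[-1],200,endpoint=False)
    S=np.c_[np.interp(t,s,hc[:,0]),np.interp(t,s,hc[:,1])].astype(np.float32)
    def r(q):
        H=cv2.convexHull(proj(n,place([q[0],q[1],z,q[2]],L)).astype(np.float32)*64)
        return np.array([cv2.pointPolygonTest(H,(float(u*64),float(v*64)),True)/64 for u,v in S])-q[3]
    o=least_squares(r,list(p0)+[0],x_scale=[.01,.01,.05,.3],diff_step=1e-3,loss='soft_l1',f_scale=.2)
    return o.x,np.sqrt(np.mean(o.fun**2))
EDGE=np.array([[x,y,.016] for x in(-.045,.045) for y in(-.052,-.048)])
E
python3 - <<'E'
from h import *
im=vision.read_camera("top")
for nm,roi,k,L,p0 in[("ivory",(275,188,326,265),'w',box(.166,.092,0,.005),[.493,0.007,0]),("base",(200,200,261,290),'w',box(.184,.104,.003,.012),[.445,.179,.24]),("blue",(136,195,197,277),'b',np.r_[box(.166,.104,0,.005),EDGE],[.466,.35,-.2])]:
    b=blob(im,roi,k);x,e=fit2("top",b,L,p0,0);print(nm,x,e)
    if nm=="base":
        HL=[[sx*.064,sy*.026,.08] for sx in(1,-1) for sy in(1,-1)];print((proj("top",place([x[0],x[1],0,x[2]],HL))-[135,190]+.5)*4-.5)
    if nm=="blue": print((proj("top",place([x[0],x[1],0,x[2]],[[0,0,.039],[.064,.032,.005],[-.064,-.02,.005]]))-[135,190]+.5)*4-.5)
    if nm=="ivory": print((proj("top",place([x[0],x[1],0,x[2]],[[0,0,.039],[.064,.026,.005],[-.064,-.026,.005]]))-[135,190]+.5)*4-.5)
delta([x[0],x[1],.2],0)
delta([.4927,.007,.2],np.pi/2)
E
```

```text
ivory [ 0.4927  0.0069 -0.0001  0.0439] 0.20517538816207387
[[659.1315 135.6903]
 [617.1776  47.8152]
 [698.6111 242.096 ]]
base [0.4445 0.1792 0.2512 0.1625] 0.21727654608937855
[[312.0664 113.8475]
 [394.7793  92.9145]
 [358.8504 318.4415]
 [443.4399 296.625 ]]
blue [ 0.4663  0.3518 -0.1854  0.109 ] 0.2085174130063539
[[113.3852 177.8232]
 [103.434   80.9715]
 [134.6199 287.6293]]
pos [0.198  0.6188 0.2309] tool y yaw 1.2610432566209804 F [-0.6288 -0.197  -0.6442] M [0.037  0.0096 0.0453] gap 0.08556624085199699 t 0.2 j6 -0.04661472047275265
dx,dy,dz [-336.8655 -172.5778   31.0224] spin 72.25245638781499
pos [0.198  0.6188 0.2309] tool y yaw 1.2610432566209804 F [-0.6288 -0.197  -0.6442] M [0.037  0.0096 0.0453] gap 0.08556624085199699 t 0.2 j6 -0.04661472047275265
dx,dy,dz [-467.1407 -492.8623   31.2644] spin -17.74754361218502
```

```bash
python3 - <<'E'
from h import *
im=cv2.imread("pics/top0.png")
def crop(x0,y0,w,h,k,pts):
    c=cv2.resize(im[y0:y0+h,x0:x0+w],None,fx=k,fy=k,interpolation=cv2.INTER_CUBIC)
    for u,v in pts: cv2.drawMarker(c,(int((u-x0+.5)*k),int((v-y0+.5)*k)),(0,0,255),0,8,1)
    return c
B=[.4445,.1792,0,.248];U=[.4663,.3518,0,-.19]
HL=np.array([[sx*.064,sy*.026,.08] for sx in(1,-1) for sy in(1,-1)])
pb=proj("top",place(B,np.r_[HL,HL*[1,1,.3]]))
bar=lambda z:[[sx*.024,sy*.005,z] for sx in(1,-1) for sy in(1,-1)]
pu=proj("top",place(U,np.r_[bar(.039),[[s*.064,y,.005] for s in(1,-1) for y in(.038,-.014)]]))
a=crop(200,205,64,80,7,pb);b=crop(138,200,49,80,7,pu)
cv2.imwrite("pics/crop1.png",np.hstack([a,b]))
E
```

```text
(no output)
```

View pics/crop1.png

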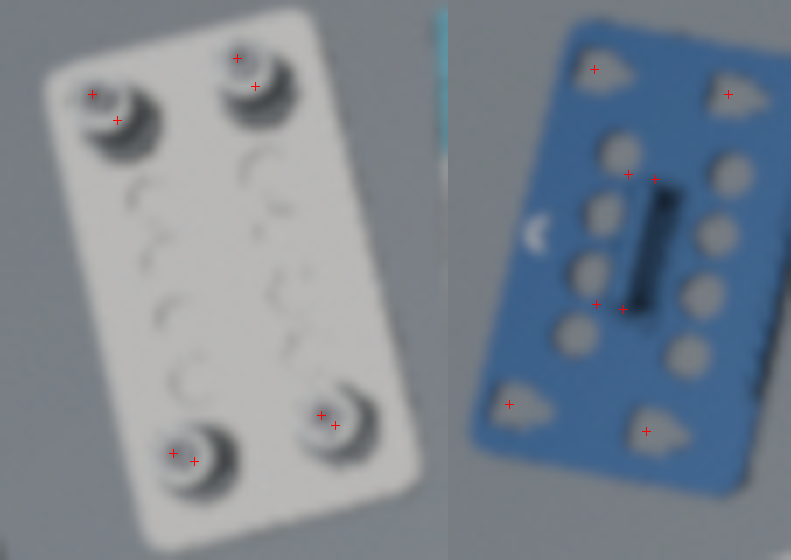

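The overlays fit: heads, keyholes and the bar base fall where the model puts them. The dark bar on the blue grid is a shadow. Next I'll go above the ivory handle.

Call:
{"method": "move_arm", "body": {"increments": [{"dx": -467,"dy": -493,"dz": 90,"spin": -17.7},{"dx": -467,"dy": -493,"dz": 90,"spin": -17.7},{"dx": -467,"dy": -493,"dz": 90,"spin": -17.7},{"dx": -467,"dy": -493,"dz": 90,"spin": -17.7},{"dx": -467,"dy": -493,"dz": 90,"spin": -17.7},{"dx": -467,"dy": -493,"dz": 90,"spin": -17.7},{"dx": -467,"dy": -493,"dz": 90,"spin": -17.7},{"dx": -467,"dy": -493,"dz": 90,"spin": -17.7},{"dx": -467,"dy": -493,"dz": 90,"spin": -17.7},{"dx": -467,"dy": -493,"dz": 90,"spin": -17.7},{"dx": -467,"dy": -493,"dz": 90,"spin": -17.7},{"dx": -467,"dy": -493,"dz": 90,"spin": -17.7},{"dx": -467,"dy": -493,"dz": 90,"spin": -17.7},{"dx": -467,"dy": -493,"dz": 90,"spin": -17.7},{"dx": -467,"dy": -493,"dz": 90,"spin": -17.7},{"dx": -467,"dy": -493,"dz": 90,"spin": -17.7},{"dx": -467,"dy": -493,"dz": 90,"spin": -17.7},{"dx": -467,"dy": -493,"dz": 90,"spin": -17.7},{"dx": -467,"dy": -493,"dz": 90,"spin": -17.7},{"dx": -467,"dy": -493,"dz": 90,"spin": -17.7}], "jaw": 45}}

```text
t: 2.2
position: [0.4925, 0.0078, 0.1415]
ee_rot: [-0.0, 3.141, -0.0]
wrist_force: [0.6, -0.5, -0.5]
finger_gap: 0.0448
```

```bash
python3 - <<'E'
from h import *
delta([.4927,.007,.0145],np.pi/2)
cv2.imwrite("pics/s1.png",vision.read_camera("top")[150:300,220:370,::-1].repeat(4,0).repeat(4,1))
E
```

```text
pos [0.4925 0.0078 0.1415] tool y yaw 1.5710366464330272 F [ 0.6278 -0.5196 -0.5407] M [0.0024 0.0688 0.0085] gap 0.044839959700872234 t 2.2 j6 -1.6167852564406835
dx,dy,dz [ -0.1318  -0.7948 126.985 ] spin 0.013769300998997355
```

View pics/s1.png

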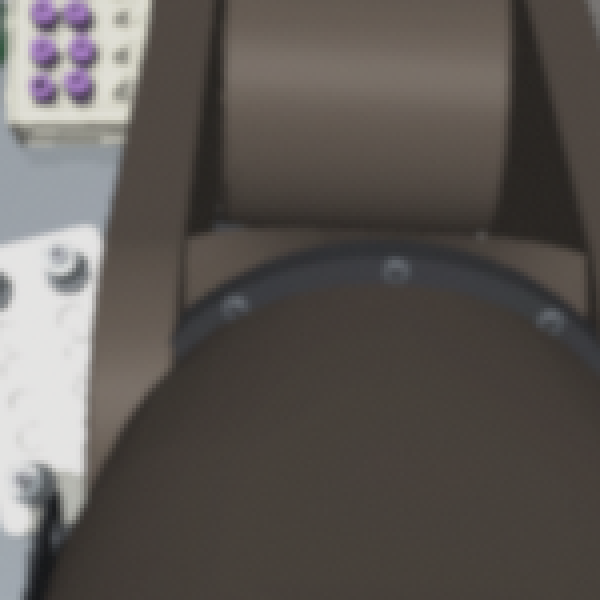

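The arm hides the top view here, so I'll rely on the fitted positions and descend to grasp.

Call:
{"method": "move_arm", "body": {"increments": [{"dx": 0,"dy": -0.8,"dz": 40},{"dx": 0,"dy": -0.8,"dz": 80},{"dx": 0,"dy": -0.8,"dz": 105},{"dx": 0,"dy": -0.8,"dz": 120},{"dx": 0,"dy": -0.8,"dz": 127},{"dx": 0,"dy": -0.8,"dz": 127},{"dx": 0,"dy": -0.8,"dz": 127}]}}

```text
invalid input at $.increments[0]: expected keys dx, dy, dz, spin
```

Call:
{"method": "move_arm", "body": {"increments": [{"dz": 0},{"dz": 0},{"dz": 0},{"dz": 0},{"dz": 0},{"dz": 0}], "jaw": 0, "squeeze": 60}}

```text
invalid input at $.increments[0]: expected keys dx, dy, dz, spin
```

Call:
{"method": "move_arm", "body": {"increments": [{"dx": 0,"dy": -0.8,"dz": 40,"spin": 0},{"dx": 0,"dy": -0.8,"dz": 80,"spin": 0},{"dx": 0,"dy": -0.8,"dz": 105,"spin": 0},{"dx": 0,"dy": -0.8,"dz": 120,"spin": 0},{"dx": 0,"dy": -0.8,"dz": 127,"spin": 0},{"dx": 0,"dy": -0.8,"dz": 127,"spin": 0},{"dx": 0,"dy": -0.8,"dz": 127,"spin": 0}]}}

```text
t: 2.95
position: [0.493, 0.0064, 0.0149]
ee_rot: [0.001, 3.141, -0.0]
wrist_force: [0.3, 0.2, 0.4]
finger_gap: 0.0448
```

Call:
{"method": "move_arm", "body": {"increments": [{"dx": 0,"dy": 0,"dz": 0,"spin": 0},{"dx": 0,"dy": 0,"dz": 0,"spin": 0},{"dx": 0,"dy": 0,"dz": 0,"spin": 0},{"dx": 0,"dy": 0,"dz": 0,"spin": 0},{"dx": 0,"dy": 0,"dz": 0,"spin": 0},{"dx": 0,"dy": 0,"dz": 0,"spin": 0}], "jaw": 0, "squeeze": 60}}

```text
t: 3.55
position: [0.4931, 0.0063, 0.0151]
ee_rot: [0.001, 3.14, -0.0]
wrist_force: [-1.4, 0.7, 11.6]
finger_gap: 0.0089
```

```bash
python3 - <<'E'
from h import *
delta([.4927,.007,.2],np.pi/2)
E
```

```text
pos [0.4931 0.0063 0.0151] tool y yaw 1.5698919751268305 F [-1.3827  0.6664 11.6442] M [ 0.1048  0.2801 -0.0228] gap 0.008927780725481942 t 3.55 j6 -1.618556263808107
dx,dy,dz [   0.1583    0.6573 -184.8672] spin -0.051815533775798714
```

Call:
{"method": "move_arm", "body": {"increments": [{"dx": 0,"dy": 0,"dz": -10,"spin": 0},{"dx": 0,"dy": 0,"dz": -30,"spin": 0},{"dx": 0,"dy": 0,"dz": -60,"spin": 0},{"dx": 0,"dy": 0,"dz": -90,"spin": 0},{"dx": 0,"dy": 0,"dz": -115,"spin": 0},{"dx": 0,"dy": 0,"dz": -130,"spin": 0},{"dx": 0,"dy": 0,"dz": -135,"spin": 0},{"dx": 0,"dy": 0,"dz": -135,"spin": 0}]}}

```text
t: 4.35
position: [0.4929, 0.0063, 0.1501]
ee_rot: [0.001, 3.14, -0.0]
wrist_force: [-0.3, -0.4, -2.3]
finger_gap: 0.0089
```

```bash
python3 - <<'E'
from h import *
delta([.4449,.1793,.118],np.pi/2+.248)
E
```

```text
pos [0.4929 0.0063 0.1501] tool y yaw 1.5699336984751047 F [-0.2554 -0.3842 -2.2541] M [-0.0118 -0.0401  0.0311] gap 0.008871659250749014 t 4.35 j6 -1.6185602902705791
dx,dy,dz [ 48.1822 172.9268  32.0008] spin -14.258778281256953
```

Call:
{"method": "move_arm", "body": {"increments": [{"dx": 8,"dy": 30,"dz": 0,"spin": -3},{"dx": 20,"dy": 72,"dz": 0,"spin": -7},{"dx": 32,"dy": 115,"dz": 0,"spin": -11},{"dx": 42,"dy": 150,"dz": 0,"spin": -14.2},{"dx": 46,"dy": 166,"dz": 0,"spin": -14.2},{"dx": 48.2,"dy": 173,"dz": 0,"spin": -14.2},{"dx": 48.2,"dy": 173,"dz": 15,"spin": -14.2},{"dx": 48.2,"dy": 173,"dz": 27,"spin": -14.2},{"dx": 48.2,"dy": 173,"dz": 32,"spin": -14.2},{"dx": 48.2,"dy": 173,"dz": 32,"spin": -14.2},{"dx": 48.2,"dy": 173,"dz": 32,"spin": -14.2}]}}

```text
t: 5.45
position: [0.4447, 0.179, 0.1173]
ee_rot: [0.386, -3.117, 0.0]
wrist_force: [-0.1, -0.5, -1.7]
finger_gap: 0.0089
```

```bash
python3 - <<'E'
from h import *
delta([.4449,.1793,.095],np.pi/2+.248)
a=vision.read_camera("scene")[130:280,180:380,::-1];b=vision.read_camera("top")[190:295,180:320,::-1]
r=lambda m:cv2.resize(m,None,fx=4,fy=4,interpolation=cv2.INTER_CUBIC)
cv2.imwrite("pics/s2.png",r(a));cv2.imwrite("pics/t2.png",r(b))
E
```

```text
pos [0.4447 0.179  0.1173] tool y yaw 1.816994975397102 F [-0.0765 -0.5136 -1.6912] M [-0.0359  0.0122  0.0498] gap 0.008910299688428531 t 5.45 j6 -1.497549793087003
dx,dy,dz [-0.3006  0.2673 22.25  ] spin -0.103209832513621
```

View pics/s2.png

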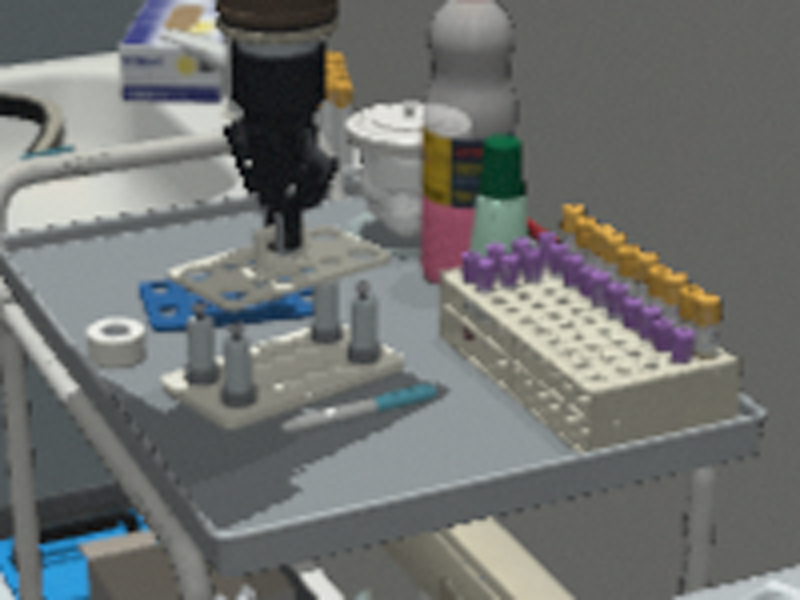

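The ivory grid is held level and parallel over the base, with its centre near (278,270) in the crop and the posts below at (200–365, 285–395). Descend in stages while watching the force.

Call:
{"method": "move_arm", "body": {"increments": [{"dx": -0.3,"dy": 0.3,"dz": 10,"spin": 0},{"dx": -0.3,"dy": 0.3,"dz": 20,"spin": 0},{"dx": -0.3,"dy": 0.3,"dz": 30,"spin": 0},{"dx": -0.3,"dy": 0.3,"dz": 33,"spin": 0},{"dx": -0.3,"dy": 0.3,"dz": 35,"spin": 0},{"dx": -0.3,"dy": 0.3,"dz": 37,"spin": 0},{"dx": -0.3,"dy": 0.3,"dz": 38,"spin": 0},{"dx": -0.3,"dy": 0.3,"dz": 38,"spin": 0}]}}

```text
t: 6.35
position: [0.4448, 0.1798, 0.0794]
ee_rot: [-0.387, 3.118, 0.0]
wrist_force: [0.2, -0.1, -2.2]
finger_gap: 0.009
```

```bash
python3 - <<'E'
from h import *
delta([.4449,.1793,.06],np.pi/2+.248)
E
```

```text
pos [0.4448 0.1798 0.0794] tool y yaw 1.8177923315848807 F [ 0.2299 -0.0965 -2.2032] M [-0.0101  0.0256 -0.024 ] gap 0.009000015499401146 t 6.35 j6 -1.4968785464651118
dx,dy,dz [ 0.0605 -0.496  19.3524] spin -0.05752468818525708
```

Call:
{"method": "move_arm", "body": {"increments": [{"dx": 0,"dy": -0.4,"dz": 2,"spin": 0},{"dx": 0,"dy": -0.4,"dz": 4,"spin": 0},{"dx": 0,"dy": -0.4,"dz": 6,"spin": 0},{"dx": 0,"dy": -0.4,"dz": 8,"spin": 0},{"dx": 0,"dy": -0.4,"dz": 8,"spin": 0}]}}

```text
t: 6.85
position: [0.4447, 0.1793, 0.071]
ee_rot: [0.387, -3.117, 0.0]
wrist_force: [1.1, -0.2, -1.2]
finger_gap: 0.009
```

```bash
python3 - <<'E'
from h import *
delta([.4449,.1793,.039],np.pi/2+.248)
E
```

```text
pos [0.4447 0.1793 0.071 ] tool y yaw 1.8177652352670064 F [ 1.0559 -0.1531 -1.1875] M [-0.0195 -0.0152 -0.0533] gap 0.008953429763212745 t 6.85 j6 -1.4977013770651295
dx,dy,dz [-0.1755 -0.061  32.0165] spin -0.05907719283980178
```

The holes are over the shafts with almost no force, so I'll lower to the shoulders.

Call:
{"method": "move_arm", "body": {"increments": [{"dx": 0,"dy": 0,"dz": 5,"spin": 0},{"dx": 0,"dy": 0,"dz": 11,"spin": 0},{"dx": 0,"dy": 0,"dz": 17,"spin": 0},{"dx": 0,"dy": 0,"dz": 23,"spin": 0},{"dx": 0,"dy": 0,"dz": 27,"spin": 0},{"dx": 0,"dy": 0,"dz": 29,"spin": 0},{"dx": 0,"dy": 0,"dz": 30.5,"spin": 0},{"dx": 0,"dy": 0,"dz": 30.5,"spin": 0}]}}

```text
t: 7.65
position: [0.4448, 0.1794, 0.0407]
ee_rot: [0.387, -3.118, 0.0]
wrist_force: [0.9, 0.6, -1.3]
finger_gap: 0.0086
```

```bash
python3 - <<'E'
from h import *
delta([.4449,.1793,.039],np.pi/2+.248)
E
```

```text
pos [0.4448 0.1794 0.0407] tool y yaw 1.8177730160920684 F [ 0.8712  0.5857 -1.3477] M [-0.0264  0.0047  0.0106] gap 0.008640747355040545 t 7.65 j6 -1.4976972505180495
dx,dy,dz [-0.0598 -0.0777  1.6906] spin -0.05863138440261776
```

Call:
{"method": "move_arm", "body": {"increments": [{"dx": 0,"dy": 0,"dz": 0.8,"spin": 0},{"dx": 0,"dy": 0,"dz": 1.6,"spin": 0},{"dx": 0,"dy": 0,"dz": 2.2,"spin": 0},{"dx": 0,"dy": 0,"dz": 2.2,"spin": 0}]}}

```text
t: 8.05
position: [0.445, 0.1794, 0.0391]
ee_rot: [-0.387, 3.117, 0.0]
wrist_force: [-1.7, -1.1, 12.9]
finger_gap: 0.0087
```

Contact at the expected height (TCP 39.1 mm, 13 N upward). Release and check before retreating.

Call:
{"method": "move_arm", "body": {"increments": [{"dx": 0,"dy": 0,"dz": 0,"spin": 0},{"dx": 0,"dy": 0,"dz": 0,"spin": 0},{"dx": 0,"dy": 0,"dz": 0,"spin": 0},{"dx": 0,"dy": 0,"dz": 0,"spin": 0},{"dx": 0,"dy": 0,"dz": -5,"spin": 0},{"dx": 0,"dy": 0,"dz": -25,"spin": 0},{"dx": 0,"dy": 0,"dz": -55,"spin": 0},{"dx": 0,"dy": 0,"dz": -90,"spin": 0},{"dx": 0,"dy": 0,"dz": -110,"spin": 0},{"dx": 0,"dy": 0,"dz": -110,"spin": 0}], "jaw": 45}}

```text
t: 9.05
position: [0.4464, 0.1799, 0.1515]
ee_rot: [-0.386, 3.113, 0.001]
wrist_force: [0.7, 0.4, -0.3]
finger_gap: 0.0454
```

```bash
python3 - <<'E'
from h import *
delta([.4663,.3518,.10],np.pi/2-.1854)
im=vision.read_camera("scene")
# ivory seated outline vs image
c=cv2.resize(im[170:250,200:300,::-1],None,fx=8,fy=8,interpolation=cv2.INTER_CUBIC)
def dr(p,L,col):
    u=((proj("scene",place(p,L))-[200,170]+.5)*8).astype(np.int32);cv2.polylines(c,[u],True,col,1)
R=lambda a,b,z:[[a,b,z],[-a,b,z],[-a,-b,z],[a,-b,z]]
B=[.4445,.1792,0,.248]
dr(B,R(.083,.046,.029),(0,0,255));dr(B,R(.092,.052,.012),(0,255,0));dr([.4663,.3518,0,-.1854],R(.083,.052,.005),(0,255,255))
cv2.imwrite("pics/s3.png",c[:600])
E
```

```text
pos [0.4464 0.1799 0.1515] tool y yaw 1.8177756620464272 F [ 0.6516  0.3703 -0.3284] M [-0.0258  0.0588  0.0123] gap 0.045416798349063196 t 9.05 j6 -1.4977075668659907
dx,dy,dz [-61.044  161.7937  51.8458] spin 24.773511058584802
```

View pics/s3.png

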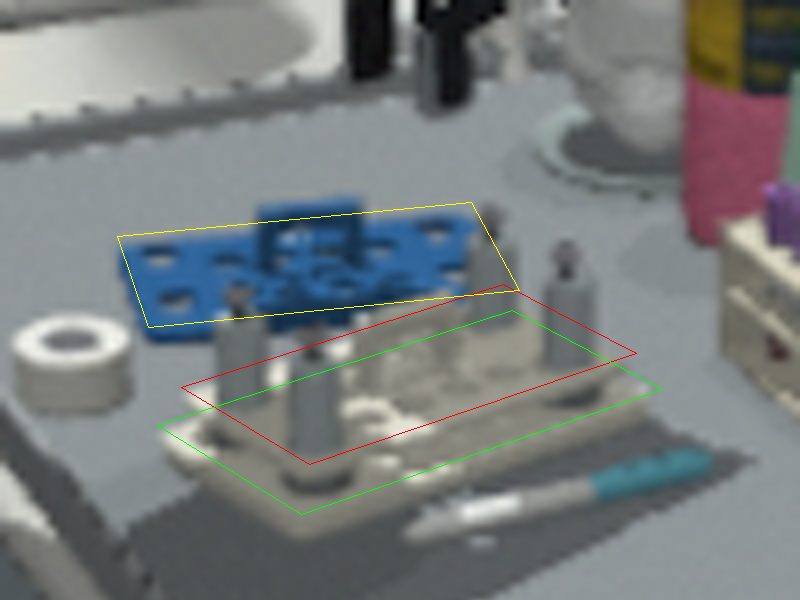

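I can't tell from this view whether the ivory grid is seated. I'll move over the blue grid and look from the top camera.

Call:
{"method": "move_arm", "body": {"increments": [{"dx": -15,"dy": 40,"dz": 0,"spin": 8},{"dx": -33,"dy": 85,"dz": 0,"spin": 16},{"dx": -48,"dy": 125,"dz": 10,"spin": 24},{"dx": -58,"dy": 150,"dz": 30,"spin": 24.8},{"dx": -61,"dy": 162,"dz": 45,"spin": 24.8},{"dx": -61,"dy": 162,"dz": 51,"spin": 24.8},{"dx": -61,"dy": 162,"dz": 51,"spin": 24.8}]}}

```text
t: 9.8
position: [0.4631, 0.3498, 0.0961]
ee_rot: [-0.29, -3.126, 0.004]
wrist_force: [-0.7, -0.7, -0.4]
finger_gap: 0.0449
```

```bash
python3 - <<'E'
from h import *
delta([.4663,.3518,.0145],np.pi/2-.19)
a=vision.read_camera("scene")[180:245,210:300,::-1];b=vision.read_camera("top")[195:295,185:270,::-1]
cv2.imwrite("pics/t4.png",np.hstack([cv2.resize(b,(430,506),interpolation=cv2.INTER_CUBIC),cv2.resize(cv2.resize(a,None,fx=4.1,fy=4.1,interpolation=cv2.INTER_CUBIC),(369,506))]))
E
```

```text
pos [0.4631 0.3498 0.0961] tool y yaw 1.3858872073198403 F [-0.7073 -0.7344 -0.4496] M [-0.0005  0.0108  0.0415] gap 0.04492597269138676 t 9.8 j6 -0.7908583126279864
dx,dy,dz [-2.9499  2.7301 81.5414] spin 0.29168596808461694
```

View pics/t4.png

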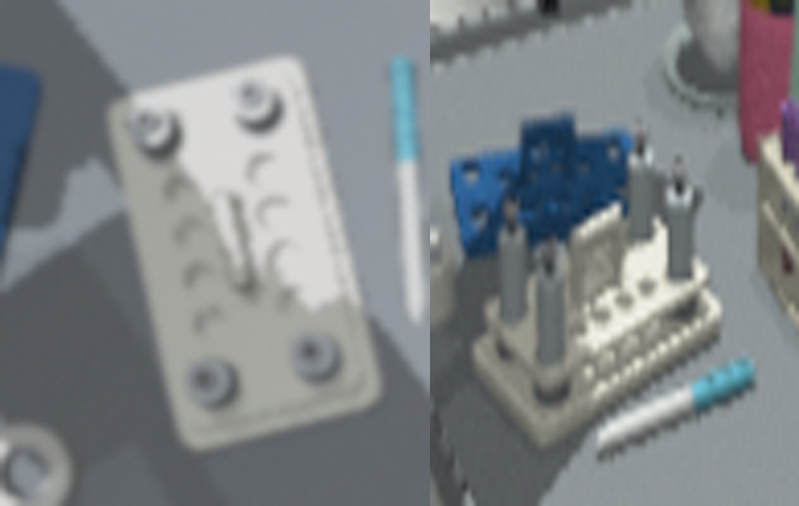

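The ivory grid is seated: handle centred, plate level just above the sleeves, all four posts through it. Now I'll grasp the blue handle.

Call:
{"method": "move_arm", "body": {"increments": [{"dx": -3,"dy": 2.7,"dz": 20,"spin": 0.3},{"dx": -3,"dy": 2.7,"dz": 45,"spin": 0.3},{"dx": -3,"dy": 2.7,"dz": 65,"spin": 0.3},{"dx": -3,"dy": 2.7,"dz": 76,"spin": 0.3},{"dx": -3,"dy": 2.7,"dz": 81.5,"spin": 0.3},{"dx": -3,"dy": 2.7,"dz": 81.5,"spin": 0.3},{"dx": -3,"dy": 2.7,"dz": 81.5,"spin": 0.3}]}}

```text
t: 10.6
position: [0.4684, 0.3536, 0.017]
ee_rot: [0.3, 3.126, 0.001]
wrist_force: [0.7, -0.7, 0.8]
finger_gap: 0.045
```

```bash
python3 - <<'E'
from h import *
delta([.4663,.3518,.0145],np.pi/2-.19)
E
```

```text
pos [0.4684 0.3536 0.017 ] tool y yaw 1.3795091276387708 F [ 0.7334 -0.6964  0.7713] M [0.0045 0.0009 0.0298] gap 0.04500869354999874 t 10.6 j6 -0.7844992952352309
dx,dy,dz [ 1.6923 -2.1593  2.4621] spin -0.0737510790388124
```

Call:
{"method": "move_arm", "body": {"increments": [{"dx": 1.7,"dy": -2.2,"dz": 2,"spin": 0},{"dx": 1.7,"dy": -2.2,"dz": 2,"spin": 0},{"dx": 1.7,"dy": -2.2,"dz": 2,"spin": 0}]}}

```text
t: 10.9
position: [0.4658, 0.3517, 0.0144]
ee_rot: [0.3, 3.127, 0.0]
wrist_force: [0.6, 0.6, 0.5]
finger_gap: 0.0446
```

Call:
{"method": "move_arm", "body": {"increments": [{"dx": 0,"dy": 0,"dz": 0,"spin": 0},{"dx": 0,"dy": 0,"dz": 0,"spin": 0},{"dx": 0,"dy": 0,"dz": 0,"spin": 0},{"dx": 0,"dy": 0,"dz": 0,"spin": 0},{"dx": 0,"dy": 0,"dz": 0,"spin": 0},{"dx": 0,"dy": 0,"dz": 0,"spin": 0}], "jaw": 0}}

```text
t: 11.5
position: [0.4659, 0.3517, 0.0143]
ee_rot: [0.3, 3.127, 0.0]
wrist_force: [-0.4, -0.5, 5.7]
finger_gap: 0.0086
```

```bash
python3 - <<'E'
from h import *
delta([.4663,.3518,.15],np.pi/2-.19)
E
```

```text
pos [0.4659 0.3517 0.0143] tool y yaw 1.379729590132969 F [-0.4424 -0.5054  5.6562] M [-0.138   0.1547  0.024 ] gap 0.008639957447787575 t 11.5 j6 -0.7850078278147744
dx,dy,dz [  -0.4329    0.2049 -135.7086] spin -0.061119508580330474
```

Call:
{"method": "move_arm", "body": {"increments": [{"dx": 0,"dy": 0,"dz": -10,"spin": 0},{"dx": 0,"dy": 0,"dz": -30,"spin": 0},{"dx": 0,"dy": 0,"dz": -60,"spin": 0},{"dx": 0,"dy": 0,"dz": -90,"spin": 0},{"dx": 0,"dy": 0,"dz": -115,"spin": 0},{"dx": 0,"dy": 0,"dz": -130,"spin": 0},{"dx": 0,"dy": 0,"dz": -135,"spin": 0},{"dx": 0,"dy": 0,"dz": -135,"spin": 0},{"dx": 0,"dy": 0,"dz": -135,"spin": 0}]}}

```text
t: 12.4
position: [0.4654, 0.3514, 0.1484]
ee_rot: [-0.3, -3.126, 0.001]
wrist_force: [-0.6, -0.0, -1.7]
finger_gap: 0.0089
```

```bash
python3 - <<'E'
from h import *
delta([.4471,.1676,.115],np.pi/2+.248)
E
```

```text
pos [0.4654 0.3514 0.1484] tool y yaw 1.3796857391104131 F [-0.6456 -0.0333 -1.6999] M [0.0282 0.0163 0.0336] gap 0.008903876892214502 t 12.4 j6 -0.784971805229657
dx,dy,dz [ -17.0086 -183.8496   33.5297] spin -25.159183413830178
```

Call:
{"method": "move_arm", "body": {"increments": [{"dx": -2,"dy": -25,"dz": 0,"spin": -5},{"dx": -6,"dy": -65,"dz": 0,"spin": -10},{"dx": -10,"dy": -105,"dz": 0,"spin": -17},{"dx": -14,"dy": -145,"dz": 0,"spin": -23},{"dx": -16,"dy": -170,"dz": 0,"spin": -25.2},{"dx": -17,"dy": -181,"dz": 5,"spin": -25.2},{"dx": -17,"dy": -183.8,"dz": 18,"spin": -25.2},{"dx": -17,"dy": -183.8,"dz": 29,"spin": -25.2},{"dx": -17,"dy": -183.8,"dz": 33,"spin": -25.2},{"dx": -17,"dy": -183.8,"dz": 33,"spin": -25.2},{"dx": -17,"dy": -183.8,"dz": 33,"spin": -25.2},{"dx": -17,"dy": -183.8,"dz": 33,"spin": -25.2}]}}

```text
t: 13.6
position: [0.4478, 0.1684, 0.1163]
ee_rot: [-0.39, 3.117, 0.0]
wrist_force: [-0.7, -0.2, -0.1]
finger_gap: 0.0085
```

```bash
python3 - <<'E'
from h import *
delta([.4471,.1676,.1],np.pi/2+.248)
im=vision.read_camera("scene")
x0,y0=195,165
c=cv2.resize(im[y0:y0+80,x0:x0+105,::-1],None,fx=7,fy=7,interpolation=cv2.INTER_CUBIC)
def dr(p,L,col):
    u=((proj("scene",place(p,L))-[x0,y0]+.5)*7).astype(np.int32);cv2.polylines(c,[u],True,col,1)
R=lambda a,b,z:[[a,b,z],[-a,b,z],[-a,-b,z],[a,-b,z]]
dr([.4446,.1793,0,.248],R(.064,.026,.08),(0,0,255))
dr([.4475,.1677,.1001,.248],R(.083,.052,.005),(0,255,255))
cv2.imwrite("pics/s5.png",c)
E
```

```text
pos [0.4478 0.1684 0.1163] tool y yaw 1.819852428309728 F [-0.6828 -0.2073 -0.0727] M [-0.0083 -0.0382 -0.0077] gap 0.008451755281088526 t 13.6 j6 -1.523683917122997
dx,dy,dz [ 0.8768 -0.559  16.3327] spin 0.06051015953721074
```

View pics/s5.png

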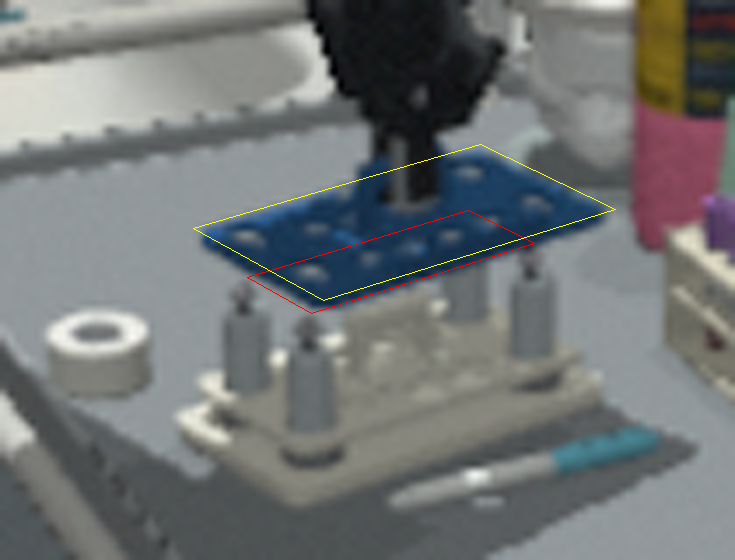

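The level blue grid hangs over the posts with its keyholes facing the right way. The overlays show the same ~2 px calibration offset for both the grid and the heads (heads at (242,292), (308,325), (530,258)), so their relative position is right. Lower to just past the head tops.

Call:
{"method": "move_arm", "body": {"increments": [{"dx": 0.9,"dy": -0.6,"dz": 5,"spin": 0.1},{"dx": 0.9,"dy": -0.6,"dz": 11,"spin": 0.1},{"dx": 0.9,"dy": -0.6,"dz": 16,"spin": 0.1},{"dx": 0.9,"dy": -0.6,"dz": 18,"spin": 0.1},{"dx": 0.9,"dy": -0.6,"dz": 18,"spin": 0.1},{"dx": 0.9,"dy": -0.6,"dz": 18,"spin": 0.1}]}}

```text
t: 14.25
position: [0.4469, 0.1672, 0.0981]
ee_rot: [0.387, -3.118, 0.0]
wrist_force: [0.5, 0.6, -1.2]
finger_gap: 0.0088
```

```bash
python3 - <<'E'
from h import *
delta([.4471,.1676,.0885],np.pi/2+.248)
E
```

```text
pos [0.4469 0.1672 0.0981] tool y yaw 1.8177250585761862 F [ 0.5048  0.6309 -1.2422] M [-0.0033 -0.0056 -0.0309] gap 0.008792330176162383 t 14.25 j6 -1.5233253823261736
dx,dy,dz [-0.341   0.3742  9.5754] spin -0.06137914765860337
```

Call:
{"method": "move_arm", "body": {"increments": [{"dx": -0.3,"dy": 0.3,"dz": 0,"spin": 0},{"dx": -0.3,"dy": 0.3,"dz": 2,"spin": 0},{"dx": -0.3,"dy": 0.3,"dz": 4,"spin": 0},{"dx": -0.3,"dy": 0.3,"dz": 6,"spin": 0},{"dx": -0.3,"dy": 0.3,"dz": 8,"spin": 0},{"dx": -0.3,"dy": 0.3,"dz": 8,"spin": 0},{"dx": -0.3,"dy": 0.3,"dz": 8,"spin": 0}]}}

```text
t: 14.95
position: [0.447, 0.1675, 0.09]
ee_rot: [0.387, -3.117, 0.0]
wrist_force: [-0.1, 0.1, -1.4]
finger_gap: 0.0088
```

```bash
python3 - <<'E'
from h import *
delta([.4471,.1676,.0805],np.pi/2+.248)
E
```

```text
pos [0.447  0.1675 0.09  ] tool y yaw 1.8177098407575931 F [-0.0522  0.1074 -1.3571] M [ 0.0014 -0.0131  0.0517] gap 0.008839385689076195 t 14.95 j6 -1.522732473226855
dx,dy,dz [-0.1374  0.0874  9.5084] spin -0.06225106443738019
```

The underside is now at about 76 mm, below the head tops, with no force, so the heads are in the keyholes. Continue to the shoulders.

Call:
{"method": "move_arm", "body": {"increments": [{"dx": 0,"dy": 0,"dz": 2,"spin": 0},{"dx": 0,"dy": 0,"dz": 4,"spin": 0},{"dx": 0,"dy": 0,"dz": 6,"spin": 0},{"dx": 0,"dy": 0,"dz": 7.5,"spin": 0},{"dx": 0,"dy": 0,"dz": 8.5,"spin": 0},{"dx": 0,"dy": 0,"dz": 9.2,"spin": 0},{"dx": 0,"dy": 0,"dz": 9.2,"spin": 0}]}}

```text
t: 15.65
position: [0.447, 0.1675, 0.0808]
ee_rot: [0.387, -3.118, 0.0]
wrist_force: [-0.7, -0.4, -1.9]
finger_gap: 0.009
```

Call:
{"method": "move_arm", "body": {"increments": [{"dx": 0,"dy": 0,"dz": 0.6,"spin": 0},{"dx": 0,"dy": 0,"dz": 1.2,"spin": 0},{"dx": 0,"dy": 0,"dz": 1.2,"spin": 0}]}}

```text
t: 15.95
position: [0.4472, 0.1675, 0.0802]
ee_rot: [-0.387, 3.117, 0.0]
wrist_force: [-2.5, -1.6, 11.3]
finger_gap: 0.0091
```

Contact at TCP 80.2 mm (underside on the 66 mm shoulders, 11 N). Release and retreat.

Call:
{"method": "move_arm", "body": {"increments": [{"dx": 0,"dy": 0,"dz": -0.5,"spin": 0},{"dx": 0,"dy": 0,"dz": -0.5,"spin": 0},{"dx": 0,"dy": 0,"dz": -0.5,"spin": 0},{"dx": 0,"dy": 0,"dz": -0.5,"spin": 0},{"dx": 0,"dy": 0,"dz": -0.5,"spin": 0},{"dx": 0,"dy": 0,"dz": -15,"spin": 0},{"dx": 0,"dy": 0,"dz": -40,"spin": 0},{"dx": 0,"dy": 0,"dz": -65,"spin": 0},{"dx": 0,"dy": 0,"dz": -70,"spin": 0},{"dx": 0,"dy": -50,"dz": -70,"spin": 0},{"dx": 0,"dy": -90,"dz": -70,"spin": 0},{"dx": 0,"dy": -90,"dz": -70,"spin": 0},{"dx": 0,"dy": -90,"dz": -70,"spin": 0}], "jaw": 45}}

```text
t: 17.25
position: [0.4689, 0.0795, 0.1493]
ee_rot: [0.383, -3.117, -0.0]
wrist_force: [0.3, -1.0, 0.8]
finger_gap: 0.0452
```

```bash
python3 - <<'E'
from h import *
y=-.093
delta([.4446-y*.2455*1,.1793+y*.9694,.070],np.pi/2+.248)
r=lambda m:cv2.resize(m,None,fx=5,fy=5,interpolation=cv2.INTER_CUBIC)
a=vision.read_camera("scene")[165:245,205:295,::-1];b=vision.read_camera("top")[200:280,195:265,::-1]
cv2.imwrite("pics/s6.png",np.hstack([r(a),r(b)]))
E
```

```text
pos [0.4689 0.0795 0.1493] tool y yaw 1.8154902062112857 F [ 0.317  -1.0003  0.8227] M [0.0649 0.0089 0.0133] gap 0.04523070494890281 t 17.25 j6 -1.711438251722814
dx,dy,dz [-0.9386  9.6665 79.2912] spin -0.1894267560022335
```

View pics/s6.png

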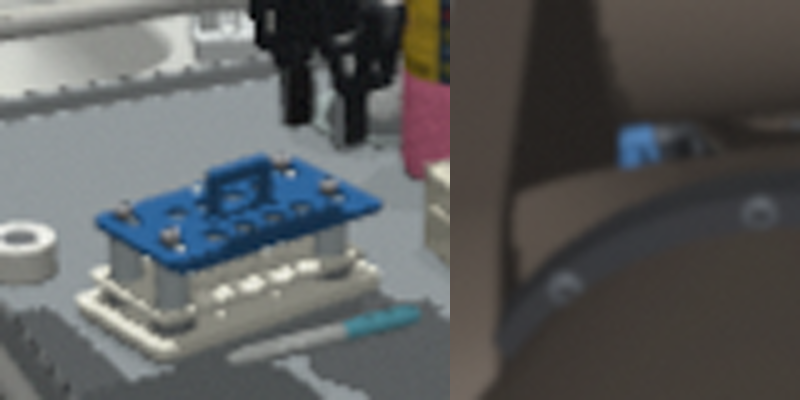

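The blue grid lies flat with all four heads showing through its keyholes ((125,212), (172,238), (282,162), (330,188)). Shut the fingers and come down beside the raised edge.

Call:
{"method": "move_arm", "body": {"increments": [{"dx": -1,"dy": 3,"dz": 0,"spin": -0.2},{"dx": -1,"dy": 3,"dz": 0,"spin": -0.2},{"dx": -1,"dy": 3,"dz": 0,"spin": -0.2},{"dx": -1,"dy": 3,"dz": 0,"spin": -0.2},{"dx": -1,"dy": 3,"dz": 25,"spin": -0.2},{"dx": -1,"dy": 3,"dz": 50,"spin": -0.2},{"dx": -1,"dy": 3,"dz": 70,"spin": -0.2},{"dx": -1,"dy": 3,"dz": 77,"spin": -0.2},{"dx": -1,"dy": 3,"dz": 77,"spin": -0.2},{"dx": -1,"dy": 3,"dz": 77,"spin": -0.2}], "jaw": 0}}

```text
t: 18.35
position: [0.4697, 0.0835, 0.0733]
ee_rot: [-0.392, 3.116, -0.0]
wrist_force: [-0.1, -0.0, -0.1]
finger_gap: -0.0001
```

```bash
python3 - <<'E'
from h import *
y=-.0663
delta([.4446-y*.2455*1,.1793+y*.9694,.0705],np.pi/2+.248)
E
```

```text
pos [0.4697 0.0835 0.0733] tool y yaw 1.8212861462440109 F [-0.1207 -0.014  -0.0621] M [ 0.0064 -0.0227  0.0011] gap -0.00012401842131801606 t 18.35 j6 -1.7089304969715278
dx,dy,dz [ 0.6929 32.7601  2.7765] spin 0.14265614618383735
```

Call:
{"method": "move_arm", "body": {"increments": [{"dx": 0.5,"dy": 5,"dz": 2,"spin": 0.1},{"dx": 0.5,"dy": 10,"dz": 2,"spin": 0.1},{"dx": 0.5,"dy": 14,"dz": 2,"spin": 0.1},{"dx": 0.5,"dy": 17,"dz": 2,"spin": 0.1},{"dx": 0.5,"dy": 20,"dz": 2,"spin": 0.1},{"dx": 0.5,"dy": 23,"dz": 2,"spin": 0.1},{"dx": 0.5,"dy": 26,"dz": 2,"spin": 0.1},{"dx": 0.5,"dy": 28,"dz": 2,"spin": 0.1},{"dx": 0.5,"dy": 28,"dz": 2,"spin": 0.1}]}}

```text
t: 19.25
position: [0.4618, 0.1106, 0.0707]
ee_rot: [0.39, -3.117, -0.0]
wrist_force: [-0.9, -0.3, -0.5]
finger_gap: -0.0001
```

```bash
python3 - <<'E'
from h import *
y=-.0663
delta([.4446-y*.2455*1,.1793+y*.9694,.0705],np.pi/2+.248)
r=lambda m:cv2.resize(m,None,fx=7,fy=7,interpolation=cv2.INTER_CUBIC)
cv2.imwrite("pics/s7.png",r(vision.read_camera("scene")[165:245,205:305,::-1]))
E
```

```text
pos [0.4618 0.1106 0.0707] tool y yaw 1.8196892649655507 F [-0.9283 -0.3182 -0.4924] M [0.0099 0.0242 0.0004] gap -6.656678807507712e-05 t 19.25 j6 -1.6485175792707074
dx,dy,dz [-0.1793  4.5111  0.2002] spin 0.05116158854461624
```

Call:
{"method": "move_arm", "body": {"increments": [{"dx": 0,"dy": 1.5,"dz": 0,"spin": 0},{"dx": 0,"dy": 3,"dz": 0,"spin": 0},{"dx": 0,"dy": 4.5,"dz": 0,"spin": 0},{"dx": 0,"dy": 4.5,"dz": 0,"spin": 0}]}}

```text
t: 19.7
position: [0.4607, 0.1149, 0.0707]
ee_rot: [0.39, -3.117, -0.0]
wrist_force: [0.2, -0.7, -0.3]
finger_gap: 0.0002
```

Call:
{"method": "move_arm", "body": {"increments": [{"dx": 0,"dy": 1,"dz": 0,"spin": 0},{"dx": 0,"dy": 2,"dz": 0,"spin": 0},{"dx": 0,"dy": 3,"dz": 0,"spin": 0},{"dx": 0,"dy": 3,"dz": 0,"spin": 0}]}}

```text
t: 20.1
position: [0.4602, 0.1169, 0.0707]
ee_rot: [-0.391, 3.117, -0.002]
wrist_force: [2.5, -16.8, 0.9]
finger_gap: -0.0
```

```bash
python3 - <<'E'
from h import *
y=-.0663
delta([.4446-y*.2455*1,.1793+y*.9694,.0705],np.pi/2+.248)
r=lambda m:cv2.resize(m,None,fx=7,fy=7,interpolation=cv2.INTER_CUBIC)
cv2.imwrite("pics/s7.png",r(vision.read_camera("scene")[165:245,205:305,::-1]))
E
```

```text
pos [0.4602 0.1169 0.0707] tool y yaw 1.8202193716448916 F [  2.4988 -16.8453   0.9038] M [-2.616  -0.512  -0.0065] gap -1.683088176392608e-05 t 20.1 j6 -1.6327734131053995
dx,dy,dz [-0.1761 -1.991   0.2248] spin 0.08153446396254102
```

View pics/s7.png

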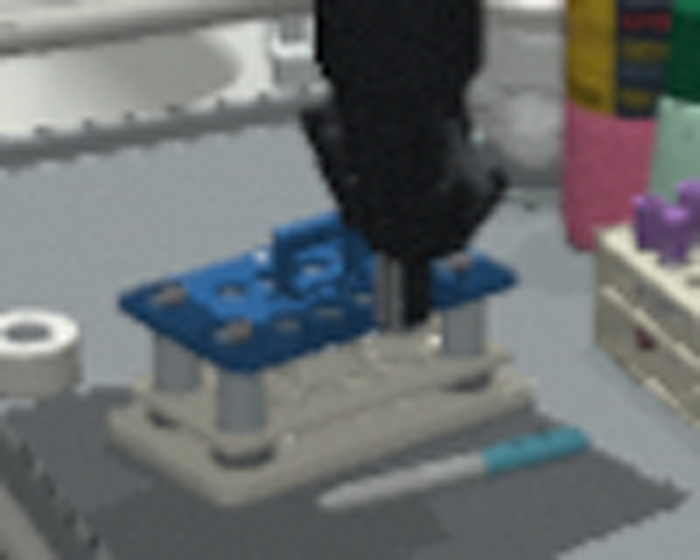

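The stop was met at 17 N. Back off and move clear so I can measure the result from the top.

Call:
{"method": "move_arm", "body": {"increments": [{"dx": 0,"dy": -8,"dz": 0,"spin": 0},{"dx": 0,"dy": -25,"dz": 0,"spin": 0},{"dx": 0,"dy": -35,"dz": -20,"spin": 0},{"dx": 0,"dy": -40,"dz": -55,"spin": 0},{"dx": 0,"dy": -60,"dz": -90,"spin": 0},{"dx": 0,"dy": -100,"dz": -110,"spin": 0},{"dx": 0,"dy": -150,"dz": -120,"spin": 0},{"dx": 0,"dy": -200,"dz": -120,"spin": 0},{"dx": 0,"dy": -250,"dz": -120,"spin": 0},{"dx": 0,"dy": -280,"dz": -120,"spin": 0},{"dx": 0,"dy": -280,"dz": -120,"spin": 0},{"dx": 0,"dy": -280,"dz": -120,"spin": 0}]}}

```text
t: 21.35
position: [0.5286, -0.1542, 0.1904]
ee_rot: [0.387, -3.117, -0.001]
wrist_force: [-0.2, -0.5, 0.3]
finger_gap: 0.0002
```

```bash
python3 - <<'E'
from h import *
im=vision.read_camera("top");s=vision.read_camera("scene")
b=blob(im,(200,195,265,290),'b')
for ed in(0,1):
    L=np.r_[box(.166,.104,0,.005),EDGE] if ed else box(.166,.104,0,.005)
    x,e=fit2("top",b,L,[.4445,.179,.248],.066);d=x[:2]-[.4445,.1792];c,q=np.cos(.248),np.sin(.248)
    print(x,e,"in base mm",1000*np.array([c*d[0]+q*d[1],-q*d[0]+c*d[1]]))
r=lambda m:cv2.resize(m,(400,420),interpolation=cv2.INTER_CUBIC)
p=im[200:284,190:270,::-1].copy()
cv2.imwrite("pics/f.png",np.hstack([r(p),r(s[165:249,210:290,::-1])]))
print(robot.get_state()["position"])
E
```

```text
[0.4458 0.1792 0.2511 0.2351] 6.566841171723036 in base mm [ 1.2365 -0.2956]
[0.4458 0.1792 0.2511 0.2351] 6.566841171723036 in base mm [ 1.2365 -0.2956]
[ 0.5284 -0.1529  0.1905]
```

View pics/f.png

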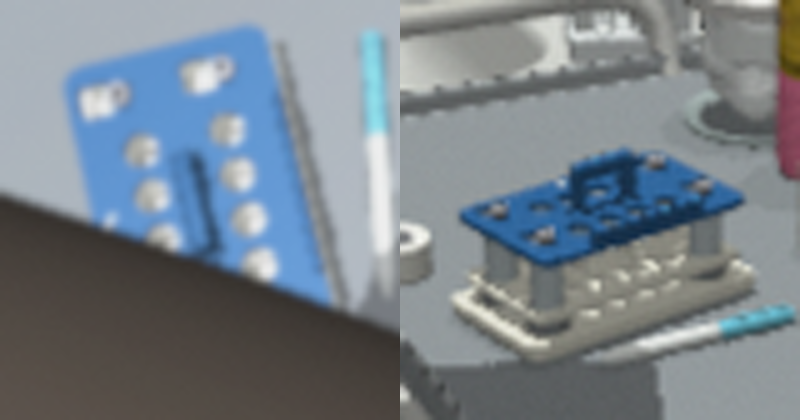

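The top view shows the heads at the right-hand (slot) ends of the keyholes at (121,93) and (222,67), which looks home. The arm still covers the lower part, so I'll clear it and fit the full outline.

Call:
{"method": "move_arm", "body": {"increments": [{"dx": 0,"dy": -40,"dz": -30,"spin": 0},{"dx": 0,"dy": -80,"dz": -30,"spin": 0},{"dx": 0,"dy": -120,"dz": -30,"spin": 0},{"dx": 0,"dy": -140,"dz": -30,"spin": 0},{"dx": 0,"dy": -140,"dz": -30,"spin": 0},{"dx": 0,"dy": -140,"dz": -30,"spin": 0}]}}

```text
t: 22.05
position: [0.5632, -0.2882, 0.2204]
ee_rot: [0.391, -3.117, -0.001]
wrist_force: [-0.2, 0.8, -0.7]
finger_gap: 0.0001
```

```bash
python3 - <<'E'
from h import *
im=vision.read_camera("top")
b=blob(im,(200,195,265,290),'b')
for z in(.066,):
  for ed in(0,1):
    L=np.r_[box(.166,.104,0,.005),EDGE] if ed else box(.166,.104,0,.005)
    x,e=fit2("top",b,L,[.4445,.179,.248],z);d=x[:2]-[.4445,.1792];c,q=np.cos(.248),np.sin(.248)
    print(x,e,"in base mm",1000*np.array([c*d[0]+q*d[1],-q*d[0]+c*d[1]]))
b0=cv2.imread("pics/top0.png")[:,:,::-1]
d=cv2.absdiff(im,b0).max(2)
for n,(x0,y0,x1,y1) in dict(tape=(178,278,202,299),pen=(261,204,271,260),bottle=(197,130,222,170)).items(): print(n,d[y0:y1,x0:x1].mean(),cv2.phaseCorrelate(b0[y0:y1,x0:x1,0].astype(float),im[y0:y1,x0:x1,0].astype(float)))
print(robot.get_state()["position"])
E
```

```text
[ 0.4417  0.174   0.2571 -1.7508] 4.703992897636681 in base mm [-3.9764 -4.4052]
[ 0.4417  0.174   0.2571 -1.7508] 4.703992897636681 in base mm [-3.9764 -4.4052]
tape 60.59325396825397 ((14.877778712885846, 3.3707163664633093), 0.06962255273539088)
pen 51.375 ((-2.5508104992474294, 0.292795867633302), 0.4818159925833804)
bottle 24.87 ((0.45385260311429754, 0.0464686609812901), 0.9805150975330665)
[ 0.5632 -0.2878  0.2205]
```

```bash
python3 - <<'E'
from h import *
delta([.32,.54,.23],np.pi/2+.248)
E
```

```text
pos [ 0.5632 -0.2878  0.2205] tool y yaw 1.8206056473399386 F [-0.0023 -0.6822 -0.0981] M [ 0.0378 -0.0251 -0.0529] gap 0.00015266162864784283 t 22.1 j6 -2.3413050907656907
dx,dy,dz [ 30.9801 862.2651  -8.763 ] spin 0.1036664310172172
```

Call:
{"method": "move_arm", "body": {"increments": [{"dx": 31,"dy": 862,"dz": -20,"spin": 0},{"dx": 31,"dy": 862,"dz": -20,"spin": 0},{"dx": 31,"dy": 862,"dz": -20,"spin": 0},{"dx": 31,"dy": 862,"dz": -20,"spin": 0},{"dx": 31,"dy": 862,"dz": -20,"spin": 0},{"dx": 31,"dy": 862,"dz": -20,"spin": 0},{"dx": 31,"dy": 862,"dz": -20,"spin": 0},{"dx": 31,"dy": 862,"dz": -20,"spin": 0},{"dx": 31,"dy": 862,"dz": -20,"spin": 0},{"dx": 31,"dy": 862,"dz": -20,"spin": 0},{"dx": 31,"dy": 862,"dz": -20,"spin": 0},{"dx": 31,"dy": 862,"dz": -20,"spin": 0},{"dx": 31,"dy": 862,"dz": -20,"spin": 0},{"dx": 31,"dy": 862,"dz": -20,"spin": 0},{"dx": 31,"dy": 862,"dz": -20,"spin": 0},{"dx": 31,"dy": 862,"dz": -20,"spin": 0},{"dx": 31,"dy": 862,"dz": -20,"spin": 0},{"dx": 31,"dy": 862,"dz": -20,"spin": 0},{"dx": 31,"dy": 862,"dz": -20,"spin": 0},{"dx": 31,"dy": 862,"dz": -20,"spin": 0}]}}

```text
t: 24.1
position: [0.3201, 0.5376, 0.2405]
ee_rot: [0.392, -3.116, 0.002]
wrist_force: [-1.1, 0.4, -0.1]
finger_gap: 0.0003
```

```bash
python3 - <<'E'
from h import *
im=vision.read_camera("top")
b=blob(im,(200,195,261,290),'b')
for ed in(0,1):
    L=np.r_[box(.166,.104,0,.005),EDGE] if ed else box(.166,.104,0,.005)
    x,e=fit2("top",b,L,[.4445,.179,.248],.066);d=x[:2]-[.4445,.1792];c,q=np.cos(.248),np.sin(.248)
    print(x,e,"in base mm",1000*np.array([c*d[0]+q*d[1],-q*d[0]+c*d[1]]))
b0=cv2.imread("pics/top0.png")[:,:,::-1]
for n,(x0,y0,x1,y1) in dict(tape=(175,275,205,302),pen=(261,204,271,260),bottle=(197,130,222,170)).items(): print(n,cv2.phaseCorrelate(b0[y0:y1,x0:x1,0].astype(float),im[y0:y1,x0:x1,0].astype(float)))
cv2.imwrite("pics/last.png",cv2.resize(im[185:305,165:325,::-1],None,fx=5,fy=5,interpolation=cv2.INTER_CUBIC))
print(robot.get_state()["position"])
E
```

```text
[0.4452 0.1796 0.2511 0.068 ] 0.21332094490038794 in base mm [0.7364 0.2381]
[0.4452 0.1796 0.2511 0.068 ] 0.21332094490038794 in base mm [0.7364 0.2381]
tape ((0.16970046119809723, 0.5328962641946831), 0.7667990403164534)
pen ((-0.0401917087481074, -0.05423467105583413), 0.9678539743640391)
bottle ((0.37737158346900124, 0.04294714323119919), 0.9860406818970803)
[0.3206 0.5372 0.2406]
```

Full-outline fit: the blue grid is within 0.8 mm of the base centre and the bystanders have not moved. Handing in.

```bash
python3 -c "
from bench import robot; print(robot.finish_job())"
```

```text
the job is handed in; nothing more can be done
None
```

Both grids are on the rack and the job was handed in at about 24 s of the 72 s allowed. No verdict is reported.

- **Ivory grid:** I lowered it over the four posts and released it. It made contact at the height expected for the lower shoulders (13 N), and the camera views showed it level with the handle centred.
- **Blue grid:** The heads entered the keyholes with no measurable force. It met the upper shoulders at the expected height (11 N), and I released it flat.
- **Locking push:** I pushed the blue grid until it met the stop at about 17 N, then backed off.
- **Final check, blue grid:** The outline fit from the top camera put its centre 0.7 mm along and 0.2 mm across from the base centre. Its yaw was within about 0.003 rad of the base.
- **Final check, bystanders:** The tape, pen and bottle showed shifts of at most about 0.6 pixel (1–2 mm, within noise). I did not check the gauze packet separately; the arm never worked down near anything other than the grids and base.

Three checks disagreed or failed:

- **Occluded fits:** Two earlier outline fits (residuals 5–7 px, offsets up to 6 mm) were made with the arm blocking the view and were discarded.
- **Scene camera:** Its overlays were off by about 2 px throughout, which I took as calibration error.
- **Last picture:** It could not be viewed because the 12-picture limit was reached, so the final check rests on the numerical fit.

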